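Clamp the power module with the click-stop vise

ROBOT

A 6-joint arm with a two-finger parallel gripper is mounted at the origin on the work surface. World frame = base frame: x ahead of the robot, y to its left, z up, the work surface at z = 0. Lengths are in m, angles in rad, forces in N, time in s.
With the tool pointing down it reaches from about 0.35 to 0.95 m from the base axis. Payload 17.4 kg.
Tool frame: the origin (TCP) lies at the very end of the fingers, on their centre line; the grasp point (between the pads) lies 19 mm behind it (arm.tcp_to_grasp is the distance from the TCP to the grasp point, in m); z points along the fingers, y is the direction in which the jaws open and shut (so a half turn about z gives the same grasp; the last joint's range is limited). The gripper opens to 93 mm and grips with 3 to 60 N. Pads are 15 mm wide; open, the fingers measure 128 mm over their backs; the gripper's body (75 mm by 188 mm) begins 65 mm behind the grasp point.
Start: joints at [-0.038, 0.116, 1.442, -0, 1.584, -0.038], TCP at [0.675, -0, 0.219] pointing down, gripper open.
Joint ranges: [-2.83, 2.83], [-0.83, 2.19], [0.07, 2.5], [-1.14, 4.28], [0.01, 3], [-2.97, 2.97]. Speed limits (rad/s): [1.89, 1.89, 2.22, 3.14, 3.14, 3.14].

INTERFACE

Orientations are given as a unit quaternion [x, y, z, w].
In Python, from cell import sensors, vision, job, arm gives the robot as it stands.
- The arm moves only by the tool arm_command, never from a script. Its argument "steps" is one flat list of numbers, 4 for each row, row after row: the shift along the tool's x, y, z in mm, then the turn about the tool's z in rad. In form: [tx, ty, tz, turn, tx, ty, tz, turn, ...]. A call has 1 to 10 rows; each row is the pose to reach, as a shift and turn from the pose commanded when the call began, along the tool's axes at that moment; what a row does not reach only later rows make up. A row lasts 1/12 s, in which the tool goes at most 41.7 mm and 7.16 degrees, less where a joint would pass 70% of its speed; a pose out of reach is approached as far as the arm can. A call with a gripper value outside its range is refused whole. "claw" is the opening, from 0 (shut) to 1 (fully open), set as the call begins (left out, the last holds). The fingers move at their own pace and stop on an object; "grip_force" is the grip in N (left out, the last holds). Time passes only in rows, so rows that repeat a pose let the fingers close. It gives the time, the measured TCP pose, the force and the opening at its end, in the units of the state.
- sensors.state(): the state, without advancing time (a new reading comes with each control period).
- vision.camera(name): name is "scene" or "side" or "wrist"; returns a dict with "pixels" (400x640x3 uint8, blue, green, red), "fx", "fy", "cx", "cy" (pixels), "world_from_camera" (4x4, takes a point from camera to world coordinates); the wrist camera has in their place "mount" (4x4, takes a point from camera to tool coordinates, whose origin is the TCP and whose axes are the flange's). Camera axes: x right, y up, looking along -z (the intrinsics and any distortion apply to the point x, -y, -z); pixel columns grow to the right and rows downward; lengths in m; the calibration is good to about 2 mm. A picture is of the moment at which its call begins: read the wrist's pose just before it. There is no depth.
- job.finish_job(): hands the job in, once; it reports no verdict.
The state is a dict: "time": time; "joint_positions": joint angles; "qd": joint speeds; "tau": joint torques, N m; "eef_pos": TCP position; "orientation": TCP orientation; "wrist_force": force on the tool from outside, world axes, zero at the start; "wrist_torque": the same for the moment, N m; "finger_gap": finger opening in m.
Only numpy, scipy, OpenCV 4.12 (cv2) and the standard library are available. Lean on these libraries where they do the work, as an engineer would, in place of code of your own. Each camera call takes 0.05 s, during which the arm holds its last target.

TASK

Stand the power module upright on the bed of the blue vise, between the jaws and flat-on to them, setting it down gently and letting go of it. Then turn the orange cap clockwise (seen from above) until its ratchet clicks, so that the module is clamped; stop after the first or second click. Leave the other things on the bench where they are.

Things in the scene. Friction and masses are not known exactly. Their poses are not given: they have to be found in the camera images.
- module_center (a point): Centre of the loose power module: a solid aluminium heat sink with a green board on one face, 28 mm thick (its x), 54 mm long (its y), 60 mm tall (its z), about 0.15 to 0.3 kg, standing upright on the bench. The point is half-way up (30 mm above its foot). Grip it across its 54 mm length; either face may look to the fixed jaw.
- slot (a point): Where the centre of the module's foot should stand: on the vise's bed, 16 mm above the bench, midway across it, 19 mm from the fixed jaw's face (so 5 mm clear of a 28 mm thick module). Axes are the vise's: x from the fixed jaw to the moving jaw and cap, y across, z up. From x = -5 mm (touching the fixed jaw) to +3 mm is free for the module's centre.
- vise: Vise fixed to the bench: bed 250 mm (x) by 90 mm (y), 16 mm thick; origin under its centre. Jaws 34 mm wide (y), up to 58 mm above the bench; fixed jaw's face at x = -85 mm. The moving jaw's black sprung pad (8 N/mm) starts 38 to 54 mm from it (not measured); it closes 10 mm per rad of clockwise cap turn. Grey housing under the cap, 56 mm square, top at 42 mm.
- module: The same module; origin at the centre of its foot, axes as above.
- cap_grip (a point): On the axis of the orange cap, half-way up: ribbed, round, 50 mm across, 40 mm tall (48 to 88 mm above the bench), at x = 85 mm of the vise; grip across any diameter, 25 N or more. It does not rise or sink. Turning takes 0.12 N m while the jaw runs; with the module clamped it climbs to about 0.38, then the shell slips and the torque falls to 0.06 N m and rises again, once per click. The jaw stays put when let go.
- cap (a joint): Slip of the cap's shell on its spindle (rad): about 0 while the cap drives the jaw, then growing as it is turned on; each click is 0.52 (torque highest at 0.13, lowest at 0.39, and so on). Read at a pause between small turns, the torque may rest some 0.2 N m lower than while turning, but still shows the rise of 0.2 or more and the sudden fall of 0.1 or more at a click.
- spool: Spool of solder, 60 mm across, 40 mm tall; origin under its centre.
- flux_jar: Amber jar, 48 mm across, 50 mm tall; origin under its centre.
- mug: White mug, 80 mm across, 90 mm tall; origin under its centre.
- screwdriver: Screwdriver lying on the bench to the robot's right.
- battery: Green battery pack, 50 x 32 x 18 mm; origin under its centre.
Mind the look-alikes: they are no part of the job. Leave any turquoise look-alike of the module alone.

How it is judged:
On the way, in this order (a step that is already met when the one before it is completed fails the run):
1. the module stands on the vise's bed between the jaws (x of module in the frame of slot between -0.008 and 0.02 m and y of module in the frame of slot between -0.012 and 0.012 m and z of module in the frame of slot between -0.003 and 0.004 m and angle between module's own z axis and vertical below 0.1 rad and value of joint cap below 0.3 rad and contact force between the fingers and module below 0.1 N), for 0.2 s.
2. the cap has clicked (value of joint cap above 0.3 rad), for 0.1 s.
At the end, for the whole second after the job is handed in: The module stands upright on the bed (foot within 4 mm of it, tilt under 0.08 rad), against the fixed jaw, within 12 mm of the middle of the jaws and square to them within 0.08 rad, at rest and clamped with over 8 N in all against the vise; the cap has clicked once or twice and no more (value of joint cap between 0.3 and 1.25 rad and contact force between vise and module above 8 N and x of module in the frame of slot between -0.008 and 0 m and y of module in the frame of slot between -0.012 and 0.012 m and z of module in the frame of slot below 0.004 m and angle between the x axis of module and the x axis of slot, either way round below 0.08 rad and angle between module's own z axis and vertical below 0.08 rad and linear speed of module below 0.01 m/s); the robot touches nothing.
It fails at once if the cap was turned past a second click (value of joint cap above 1.4 rad).
It fails at once if a bystander was moved by more than 25 mm (distance of any of spool, flux_jar, mug, screwdriver, battery from where it was at the start of the episode above 0.025 m).
It fails at once if the module was pressed against the vise with over 45 N while held in the fingers (contact force between the fingers and module above 1 N and contact force between vise and module above 45 N).
It fails at once if the module was pressed against the vise with over 45 N while held in the fingers (contact force between the fingers and module above 1 N and contact force between vise and module above 45 N).
It also fails if it takes over 72 s, if anything falls off the work surface, if the arm or the gripper's body presses on something with over 40 N, if the wrist force passes 120 N, or if a joint passes its speed limit or range.

## Working session

There is one attempt and no reset: what is moved stays moved. The work goes in short steps, Python scripts to look and compute and a tool call to move; the robot and the scene stay as the last step left them, time stands still between calls to the robot, and variables do not carry over. Pictures are saved under pics/ and viewed, and the job is handed in when it is done.

Besides the shell and the picture viewer there is one more tool, called by a JSON object that holds its "op" and its "data". arm_command: Moves the arm, as the interface text tells. Its arguments: {"type":"object","properties":{"steps":{"type":"array","items":{"type":"number"}},"claw":{"type":"number"},"grip_force":{"type":"number"}},"required":["steps"]}

```bash
mkdir -p pics; ls
python3 - <<'E'
from cell import sensors, vision, job, arm
import cv2,numpy as np
print(sensors.state())
for n in ["scene","side","wrist"]:
    c=vision.camera(n); cv2.imwrite(f"pics/{n}0.png",c["pixels"]); print(n,{k:(np.round(v,4).tolist() if k!="pixels" else 0) for k,v in c.items()})
E
```

```text
pics
{'time': 0.0, 'joint_positions': array([-3.78013242e-02,  1.16468264e-01,  1.44227867e+00,  3.02383061e-05,
        1.58396591e+00, -3.77761553e-02]), 'qd': array([-0.00121102,  0.0020244 , -0.00010202,  0.00078468, -0.00170797,
        0.00013893]), 'tau': array([-2.39607485e-03, -7.21266031e+01, -6.22611737e+01,  7.77577632e-02,
        2.38535833e-02, -2.17692599e-05]), 'eef_pos': array([6.74798893e-01, 6.92974159e-06, 2.17908794e-01]), 'orientation': array([ 7.07115434e-01,  7.07097906e-01, -3.69718403e-04, -4.21008493e-04]), 'wrist_force': array([ 0.42380376, -0.24878544,  0.39874689]), 'wrist_torque': array([-0.02565026,  0.01432329, -0.04190671]), 'finger_gap': 0.0930432654226738}
scene {'pixels': 0, 'fx': 407.3386, 'fy': 407.3386, 'cx': 319.3994, 'cy': 198.8074, 'world_from_camera': [[0.3228, -0.8145, 0.4822, 1.039], [0.9465, 0.2771, -0.1655, -0.2558], [0.0012, 0.5098, 0.8603, 0.9052], [0.0, 0.0, 0.0, 1.0]]}
side {'pixels': 0, 'fx': 370.4508, 'fy': 370.4508, 'cx': 320.1945, 'cy': 200.8612, 'world_from_camera': [[-0.9571, 0.1653, -0.2381, 0.3652], [-0.2893, -0.4962, 0.8186, 0.6506], [0.0172, 0.8523, 0.5227, 0.5629], [0.0, 0.0, 0.0, 1.0]]}
wrist {'pixels': 0, 'fx': 297.1379, 'fy': 297.1379, 'cx': 319.9782, 'cy': 201.601, 'mount': [[-0.0006, 0.964, 0.2657, 0.0742], [1.0, 0.0001, 0.0018, 0.0005], [0.0017, 0.2657, -0.964, -0.1671], [0.0, 0.0, 0.0, 1.0]]}
```

View pics/scene0.png

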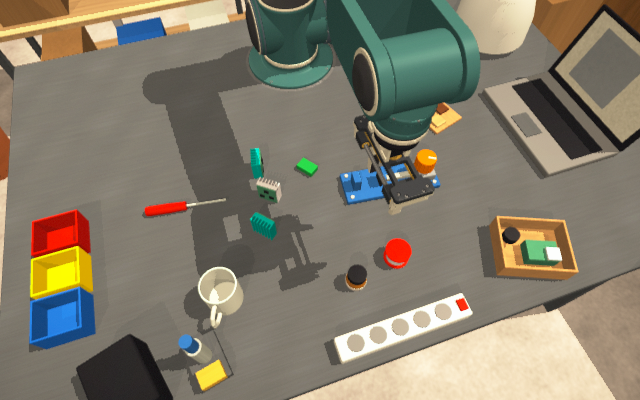

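View pics/side0.png

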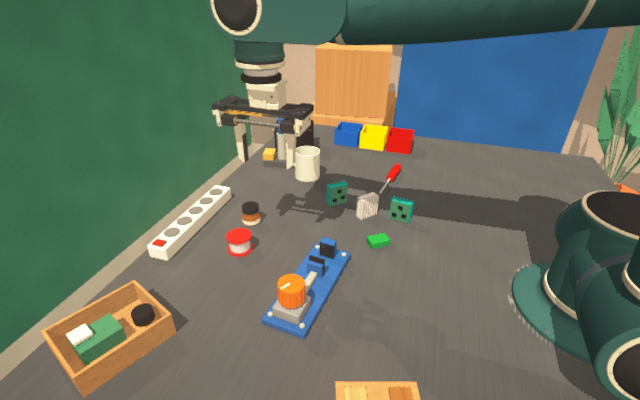

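View pics/wrist0.png

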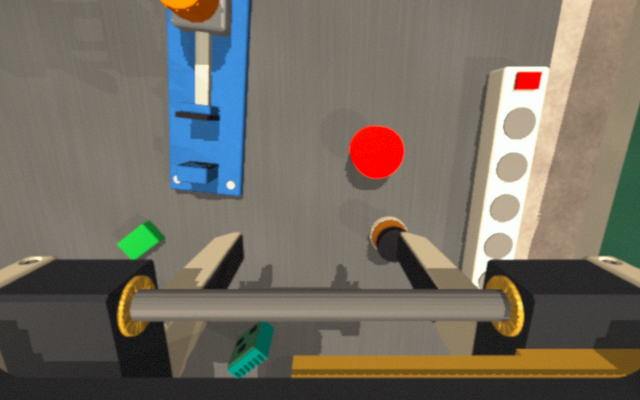

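Run:
```python
import cv2,numpy as np
a=cv2.imread("pics/scene0.png")[135:250,220:330]; b=cv2.imread("pics/side0.png")[165:255,315:425]
a=cv2.resize(a,None,fx=5,fy=5,interpolation=cv2.INTER_CUBIC)[:575];b=cv2.resize(b,None,fx=5,fy=5,interpolation=cv2.INTER_CUBIC)
cv2.imwrite("pics/za.png",a);cv2.imwrite("pics/zb.png",b)
c=cv2.resize(cv2.imread("pics/side0.png")[220:340,250:365],None,fx=5,fy=5,interpolation=cv2.INTER_CUBIC);cv2.imwrite("pics/zc.png",c)
```

```text
(no output)
```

View pics/za.png

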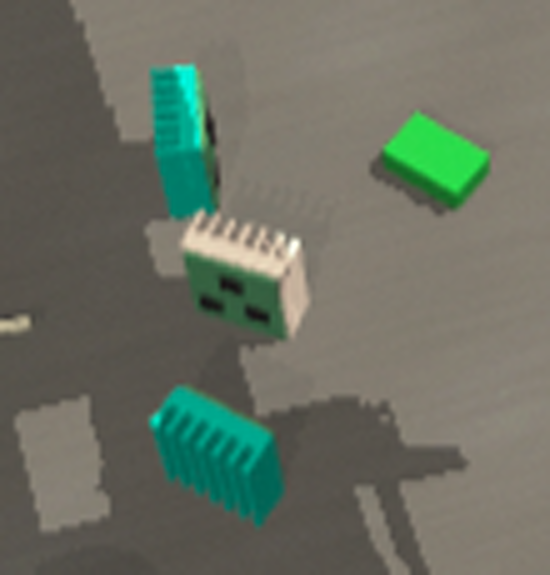

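View pics/zb.png

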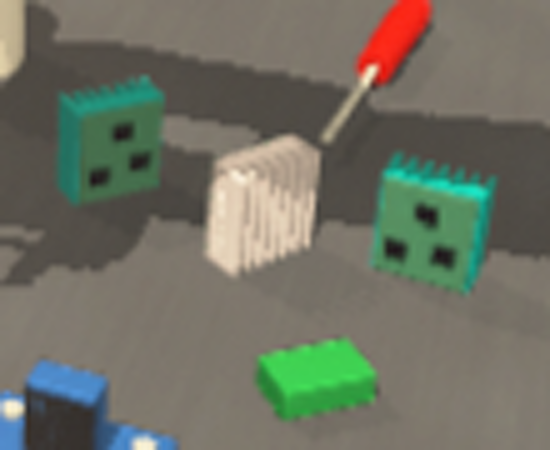

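View pics/zc.png

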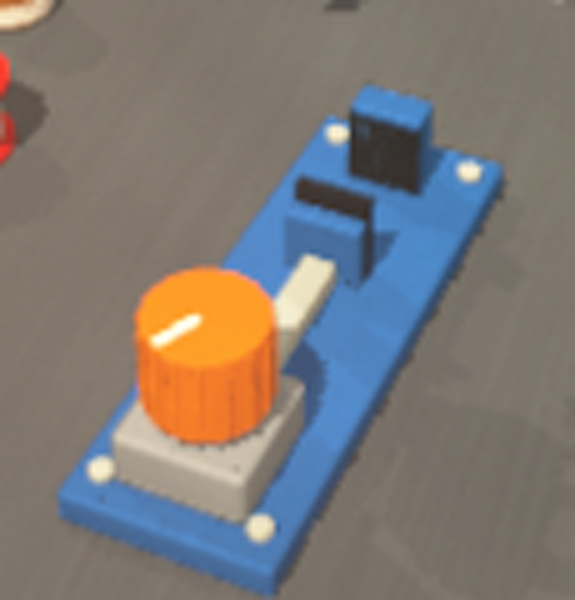

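```bash
cat > h.py <<'E'
import numpy as np,cv2
from cell import sensors,vision
from scipy.spatial.transform import Rotation as R
def cam(n,save=None):
    s=sensors.state(); c=vision.camera(n)
    if n=="wrist":
        T=np.eye(4);T[:3,:3]=R.from_quat(s["orientation"]).as_matrix();T[:3,3]=s["eef_pos"]
        c["W"]=T@c["mount"]
    else: c["W"]=c["world_from_camera"]
    if save: cv2.imwrite(f"pics/{save}.png",c["pixels"]); np.savez(f"pics/{save}.npz",W=c["W"],k=[c["fx"],c["fy"],c["cx"],c["cy"]])
    return c
def load(n):
    d=np.load(f"pics/{n}.npz");return d["W"],d["k"]
def ray(W,k,p):
    d=np.array([(p[0]-k[2])/k[0],-(p[1]-k[3])/k[1],-1.]);return W[:3,3],W[:3,:3]@d
def onz(W,k,p,z):
    o,d=ray(W,k,p);return o+d*(z-o[2])/d[2]
def proj(W,k,P):
    q=W[:3,:3].T@(np.asarray(P)-W[:3,3]);return k[2]+k[0]*q[0]/-q[2],k[3]-k[1]*q[1]/-q[2]
E
python3 - <<'E'
from h import *
c=cam("scene","s1");W,k=load("s1");print(onz(W,k,(268.6,183.6),.06), "cap", onz(W,k,(427,157),.088))
c=cam("side","d1");W,k=load("d1");print(onz(W,k,(368,197),.06),"cap",onz(W,k,(291.5,282),.088))
E
```

```text
[ 0.4836983  -0.19769067  0.06      ] cap [0.55283128 0.19345711 0.088     ]
[ 0.47952468 -0.19588279  0.06      ] cap [0.5496561  0.19119516 0.088     ]
```

{"op": "arm_command", "data": {"steps": [-20,-125,-50,0,-20,-125,-50,0,-20,-125,-50,0,-20,-125,-50,0,-20,-125,-50,0,-20,-125,-50,0]}}

```text
time: 0.75
eef_pos: [0.5501, -0.0201, 0.269]
orientation: [0.707, 0.707, 0.0, 0.001]
wrist_force: [0.3, -0.4, 0.4]
finger_gap: 0.093
```

Run:
```python
from h import *
print(sensors.state()["qd"].round(3)); c=cam("wrist","w1")
W,k=load("w1")
```

```text
[ 0.006  0.044 -0.006 -0.001 -0.005  0.001]
```

View pics/w1.png

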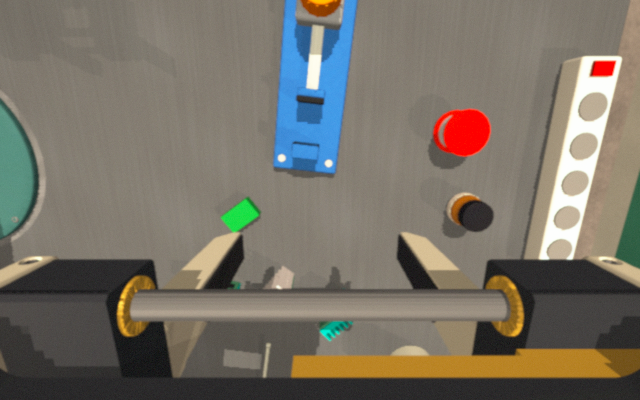

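Run:
```python
from h import *
W,k=load("w1");im=cv2.imread("pics/w1.png").astype(int)
b,g,r=im[...,0],im[...,1],im[...,2]
m=((b>r+40)&(b>g+25)).astype(np.uint8); m[240:]=0
L=[];Rr=[]
for y in range(30,150):
    xs=np.where(m[y])[0]; xs=xs[(xs>240)&(xs<380)]
    if len(xs)<10: continue
    L.append(onz(W,k,(xs[0]-.5,y),.016)[:2]);Rr.append(onz(W,k,(xs[-1]+.5,y),.016)[:2])
for n,P in (("L",L),("R",Rr)):
    vx,vy,x0,y0=cv2.fitLine(np.float32(P),cv2.DIST_HUBER,0,.001,.001).ravel(); 
    print(n,np.degrees(np.arctan2(vy,vx))%180,x0+vx/vy*(0.1-y0))
print("L ends",L[0],L[-1],"R",Rr[0],Rr[-1])
B=[]
for x in range(280,330):
    ys=np.where(m[:,x])[0]; B.append(onz(W,k,(x,ys[-1]+.5),.016)[:2])
vx,vy,x0,y0=cv2.fitLine(np.float32(B),cv2.DIST_HUBER,0,.001,.001).ravel();print("end",np.degrees(np.arctan2(vy,vx)),x0,y0)
for p in [(281,157.5),(328.5,163)]: print(onz(W,k,p,.018))
cv2.imwrite("pics/z1.png",cv2.resize(cv2.imread("pics/w1.png")[0:180,260:370],None,fx=3.3,fy=3.3,interpolation=cv2.INTER_CUBIC))
```

```text
L 83.53605 0.4951226
R 83.48198 0.58568317
L ends [0.50298859 0.16353163] [0.48527057 0.01462193] R [0.59282531 0.16344184] [0.5761764  0.01454051]
end -6.749687 0.5282148 -0.015419725
[0.49559856 0.00301064 0.018     ]
[ 0.5622664 -0.0047728  0.018    ]
```

View pics/z1.png

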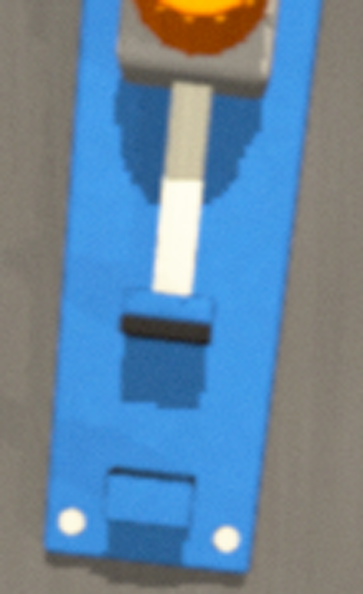

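{"op": "arm_command", "data": {"steps": [-235,-70,0,0,-235,-70,0,0,-235,-70,0,0,-235,-70,0,0,-235,-70,0,0,-235,-70,0,0,-235,-70,0,0,-235,-70,0,0,-235,-70,0,0]}}

```text
time: 1.55
eef_pos: [0.4807, -0.2549, 0.2676]
orientation: [0.707, 0.707, -0.0, -0.001]
wrist_force: [0.4, 0.7, -0.4]
finger_gap: 0.0932
```

Run:
```python
from h import *
W,k=load("w1")
print("fj",[onz(W,k,p,.058) for p in [(260+108/3.3,470/3.3),(260+194/3.3,479/3.3)]])
print("pad",[onz(W,k,p,z) for z in (.058,.016) for p in [(260+122/3.3,331/3.3),(260+208/3.3,342/3.3)]])
print(sensors.state()["eef_pos"]); c=cam("wrist","w2")
W,k=load("w2");print(proj(W,k,(.482,-.197,.06)))
cv2.imwrite("pics/z2.png",cv2.resize(cv2.imread("pics/w2.png")[40:240,220:420],None,fx=3,fy=3,interpolation=cv2.INTER_CUBIC))
```

```text
fj [array([0.51619374, 0.02668529, 0.058     ]), array([0.54880106, 0.02329174, 0.058     ])]
pad [array([0.52257797, 0.07666148, 0.058     ]), array([0.55403345, 0.07280707, 0.058     ]), array([0.5194842 , 0.07916756, 0.016     ]), array([0.55443328, 0.07488506, 0.016     ])]
[ 0.48065194 -0.25493978  0.26755344]
(np.float64(321.3952473694959), np.float64(133.57617372474786))
```

View pics/w2.png

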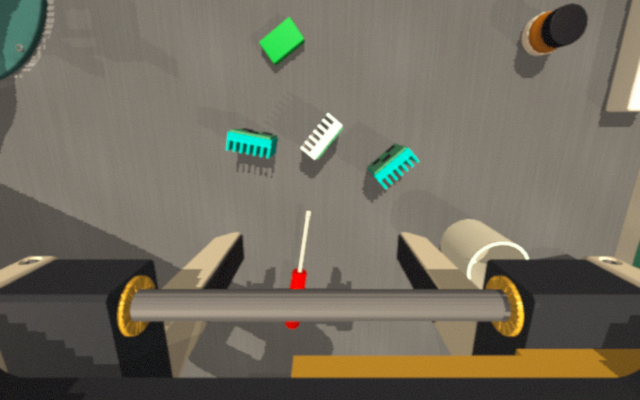

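View pics/z2.png

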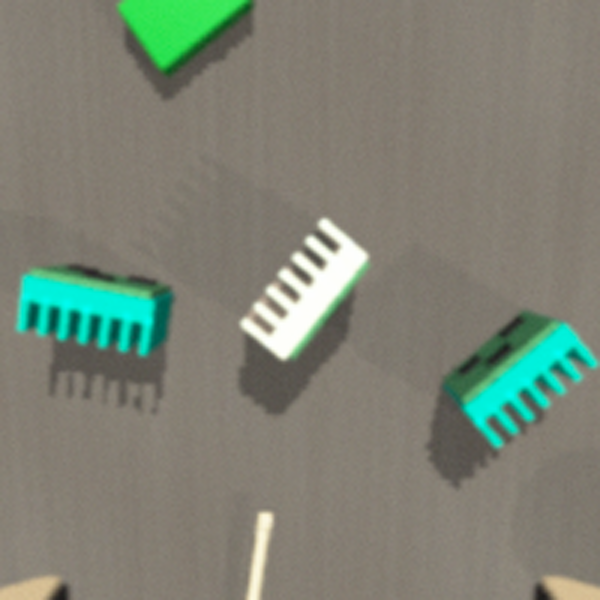

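Run:
```python
from h import *
W,k=load("w2")
P=np.array([onz(W,k,(220+x/3,40+y/3),.06)[:2] for x,y in [(325,217),(369,259),(285,362),(240,322)]])
print(P,P.mean(0));d=[np.linalg.norm(P[i]-P[(i+1)%4]) for i in range(4)];print(d)
v=(P[0]+P[1]-P[2]-P[3]);print("len dir deg",np.degrees(np.arctan2(v[1],v[0])))
v=(P[1]+P[2]-P[0]-P[3]);print("thick dir deg",np.degrees(np.arctan2(v[1],v[0])))
im=cv2.imread("pics/w2.png").astype(int);s=im.min(2);m=np.zeros(s.shape,np.uint8);m[95:170,290:350]=(s[95:170,290:350]>165)
c=max(cv2.findContours(m,0,2)[0],key=cv2.contourArea);r=cv2.minAreaRect(c);print(r)
B=np.array([onz(W,k,p,.06)[:2] for p in cv2.boxPoints(r)]);print(B,B.mean(0))
```

```text
[[ 0.49037317 -0.17196588]
 [ 0.50841035 -0.18838064]
 [ 0.47395228 -0.23030533]
 [ 0.45535408 -0.21370009]] [ 0.48202247 -0.20108799]
[np.float64(0.024388197418638864), np.float64(0.054268202094133834), np.float64(0.0249324466411211), np.float64(0.05448009756232658)]
len dir deg 50.29100403402489
thick dir deg -42.028799900574924
((321.02874755859375, 136.02330017089844), (20.13434410095215, 45.89445877075195), 38.990997314453125)
[[ 0.45381156 -0.21393453]
 [ 0.48953525 -0.17140985]
 [ 0.50872438 -0.18623704]
 [ 0.4732185  -0.22970894]] [ 0.48132242 -0.20032259]
```

{"op": "arm_command", "data": {"steps": [53,2,0,-0.12,53,2,40,-0.24,53,2,80,-0.36,53,2,120,-0.48,53,2,150,-0.6,53,2,160,-0.72,53,2,160,-0.84,53,2,160,-0.873,53,2,160,-0.873,53,2,160,-0.873], "claw": 0.9}}

```text
time: 2.43
eef_pos: [0.4825, -0.201, 0.1086]
orientation: [0.342, 0.94, 0.0, 0.0]
wrist_force: [0.5, -0.4, 1.0]
finger_gap: 0.0838
```

Run:
```python
from h import *
s=sensors.state();print(s["eef_pos"],s["joint_positions"].round(3)); print(R.from_quat(s["orientation"]).as_matrix().round(3)[:2,1])
for n in("scene","side"):
    c=cam(n,n+"3")
cv2.imwrite("pics/z3.png",np.hstack([cv2.resize(cv2.imread("pics/scene3.png")[120:250,210:340],(400,400),interpolation=cv2.INTER_CUBIC),cv2.resize(cv2.imread("pics/side3.png")[120:250,310:440],(400,400),interpolation=cv2.INTER_CUBIC)]))
```

```text
[ 0.48251644 -0.20104147  0.10862695] [-0.444 -0.169  1.9    0.     1.41  -1.317]
[0.643 0.766]
```

View pics/z3.png

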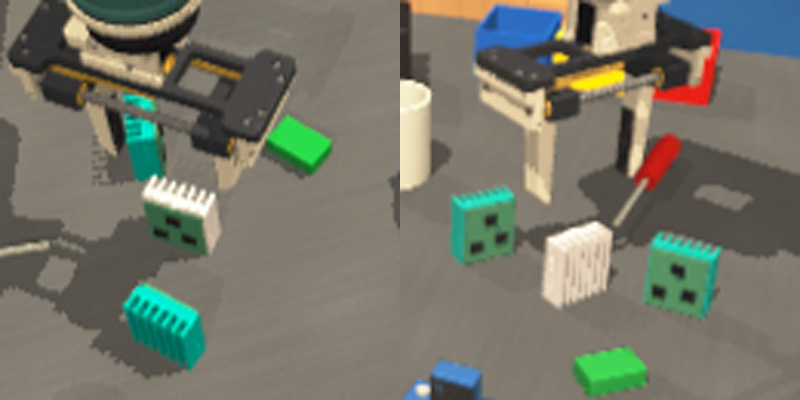

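{"op": "arm_command", "data": {"steps": [0,-1,20,0,0,-1,40,0,0,-1,55,0,0,-1,68,0,0,-1,78,0,0,-1,86,0,0,-1,88,0,0,-1,88,0]}}

```text
time: 3.2
eef_pos: [0.4813, -0.2027, 0.0204]
orientation: [0.342, 0.94, 0.0, -0.0]
wrist_force: [0.1, 0.8, -0.1]
finger_gap: 0.0838
```

Run:
```python
from h import *
for n in("scene","side"):
    c=cam(n,n+"4")
cv2.imwrite("pics/z4.png",np.hstack([cv2.resize(cv2.imread("pics/scene4.png")[120:250,210:340],(400,400),interpolation=cv2.INTER_CUBIC),cv2.resize(cv2.imread("pics/side4.png")[120:250,310:440],(400,400),interpolation=cv2.INTER_CUBIC)]))
```

```text
(no output)
```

View pics/z4.png

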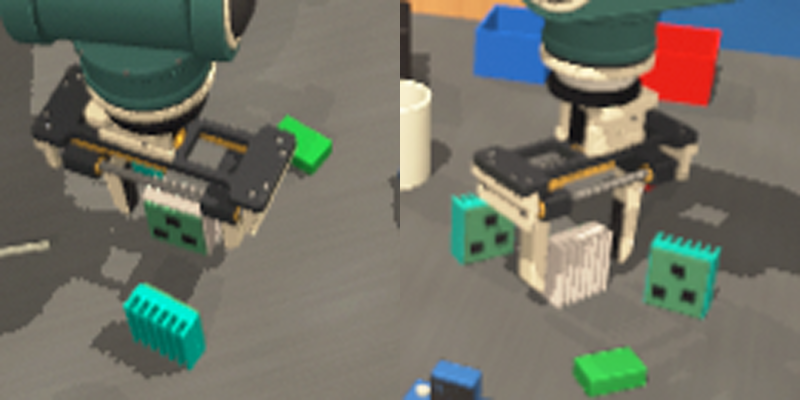

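{"op": "arm_command", "data": {"steps": [0,0,0,0,0,0,0,0,0,0,0,0,0,0,0,0,0,0,0,0,0,0,0,0,0,0,0,0], "claw": 0.3, "grip_force": 25}}

```text
time: 3.88
eef_pos: [0.4815, -0.2028, 0.0208]
orientation: [0.342, 0.94, 0.0, 0.0]
wrist_force: [-0.0, 1.3, 2.6]
finger_gap: 0.0544
```

{"op": "arm_command", "data": {"steps": [0,0,-8,0,0,0,-25,0,0,0,-50,0,0,0,-80,0,0,0,-105,0,0,0,-120,0,0,0,-120,0]}}

```text
time: 4.47
eef_pos: [0.4824, -0.2033, 0.1446]
orientation: [0.342, 0.94, -0.0, 0.002]
wrist_force: [0.1, -0.0, -0.8]
finger_gap: 0.0535
```

{"op": "arm_command", "data": {"steps": [0,0,0,0.08,0,0,0,0.18,0,0,0,0.3,0,0,0,0.42,0,0,0,0.54,0,0,0,0.66,0,0,0,0.78,0,0,0,0.88,0,0,0,0.95,0,0,0,0.986]}}

```text
time: 5.3
eef_pos: [0.4809, -0.2026, 0.1393]
orientation: [0.747, 0.664, -0.0, -0.001]
wrist_force: [-1.1, 0.0, -1.3]
finger_gap: 0.0541
```

Run:
```python
from h import *
s=sensors.state();M=R.from_quat(s["orientation"]).as_matrix();print(s["eef_pos"],s["finger_gap"],s["wrist_force"],M.round(4)[:2,1],s["joint_positions"].round(3))
u=np.array([.1132,.9936]);S=np.array([.5344,.0437])-.001*u
d=np.r_[S-s["eef_pos"][:2],0];print("tool shift",M.T@d*1000, "ang err", np.degrees(np.arctan2(M[1,1],M[0,1])))
for n in("scene","side"):
    c=cam(n,n+"5")
cv2.imwrite("pics/z5.png",np.hstack([cv2.resize(cv2.imread("pics/scene5.png")[90:220,210:340],(400,400),interpolation=cv2.INTER_CUBIC),cv2.resize(cv2.imread("pics/side5.png")[90:220,310:440],(400,400),interpolation=cv2.INTER_CUBIC)]))
```

```text
[ 0.48086998 -0.20258561  0.13928012] 0.05411555142827496 [-1.10151457  0.02905045 -1.26309008] [ 0.9931 -0.1171] [-0.448 -0.189  1.867 -0.     1.465 -0.33 ]
tool shift [2.49859103e+02 2.43299858e+01 8.16292898e-02] ang err -6.7237580855646
```

View pics/z5.png

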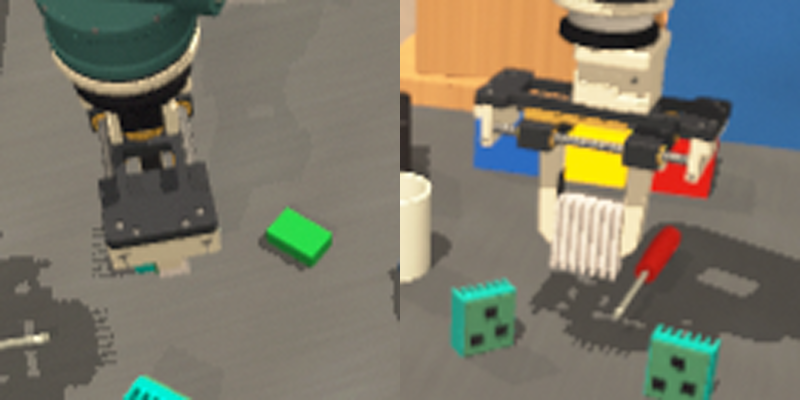

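{"op": "arm_command", "data": {"steps": [15,1,0,0,45,4,0,0,80,8,0,0,118,12,0,0,156,15,0,0,190,19,0,0,220,22,0,0,240,24,0,0,250,24,0,0,250,24,0,0]}}

```text
time: 6.23
eef_pos: [0.5332, 0.0444, 0.1399]
orientation: [0.745, 0.667, -0.0, -0.0]
wrist_force: [0.2, -1.0, -0.9]
finger_gap: 0.0539
```

Run:
```python
from h import *
s=sensors.state();M=R.from_quat(s["orientation"]).as_matrix();print(s["eef_pos"],s["finger_gap"],s["wrist_force"],s["joint_positions"].round(3),s["qd"].round(3))
for n in("scene","side","wrist"):
    c=cam(n,n+"6")
cv2.imwrite("pics/z6.png",np.hstack([cv2.resize(cv2.imread("pics/scene6.png")[110:240,320:450],(400,400),interpolation=cv2.INTER_CUBIC),cv2.resize(cv2.imread("pics/side6.png")[160:340,250:430],(400,400),interpolation=cv2.INTER_CUBIC)]))
```

```text
[0.53320435 0.0444141  0.13993677] 0.05388204437617387 [ 0.1857314  -1.0372859  -0.87657217] [ 0.035 -0.159  1.84   0.     1.462  0.145] [-0.048 -0.014  0.009 -0.012  0.005 -0.038]
```

View pics/z6.png

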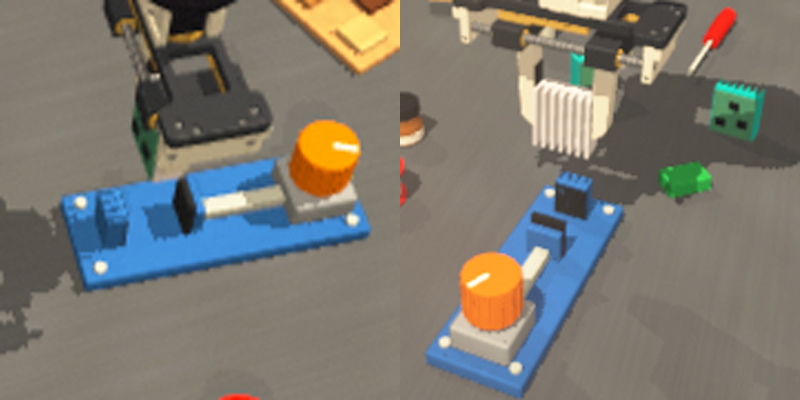

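View pics/wrist6.png

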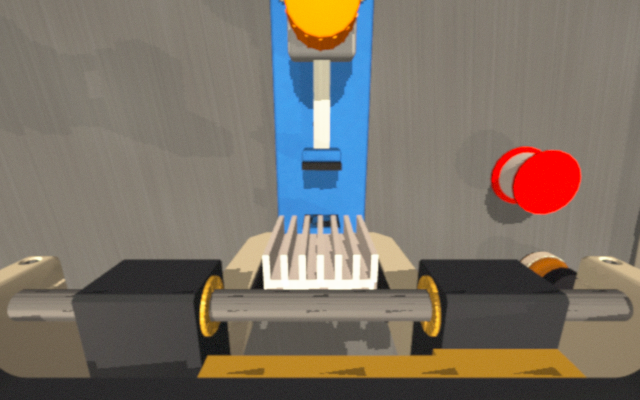

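Run:
```python
from h import *
cv2.imwrite("pics/z7.png",cv2.resize(cv2.imread("pics/wrist6.png")[130:310,220:420],None,fx=4,fy=3.3,interpolation=cv2.INTER_CUBIC)[:594])
c=vision.camera("wrist");T=c["mount"];k=[c["fx"],c["fy"],c["cx"],c["cy"]]
for p,z in [((268,257),-.0388),((372,257),-.0388),((283,216.5),.0208),((364,216.5),.0208)]:
    o,d=ray(T,k,p);print(p,(o+d*(z-o[2])/d[2])*1000)
```

```text
(268, 257) [ 11.67422284 -24.34449744 -38.8       ]
(372, 257) [ 11.68567415  24.77378381 -38.8       ]
(283, 216.5) [ 12.09902192 -24.49530309  20.8       ]
(364, 216.5) [12.09716301 29.389716   20.8       ]
```

View pics/z7.png

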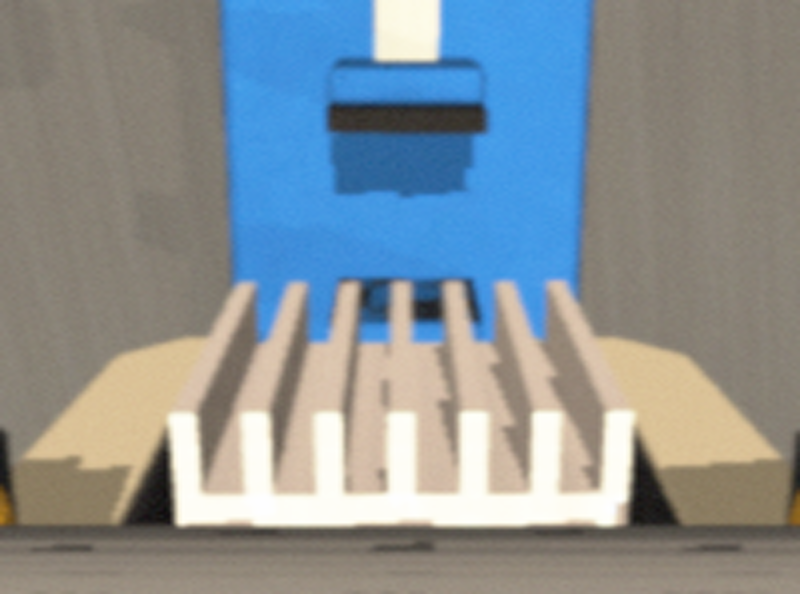

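Run:
```python
from h import *
c=vision.camera("wrist");T=c["mount"];k=[c["fx"],c["fy"],c["cx"],c["cy"]]
for p,z in [((320,254.5),-.0388),((320,215.8),.0208),((322,214.2),.1239),((302.5,170),.0819),((341.5,170),.0819),((277.5,190),.1239),((365.5,190),.1239)]:
    o,d=ray(T,k,p);print(p,(o+d*(z-o[2])/d[2])*1000)
s=sensors.state();M=R.from_quat(s["orientation"]).as_matrix();print(s["eef_pos"],np.degrees(np.arctan2(M[1,1],M[0,1])))
u=np.array([.1132,.9936]);S=np.array([.5344,.0437])-.0*u
print("slot in tool",M.T@np.r_[S-s["eef_pos"][:2],0]*1000)
```

```text
(320, 254.5) [ 12.96832468   0.22331084 -38.8       ]
(320, 215.8) [12.58791178  0.12556277 20.8       ]
(322, 214.2) [-19.49702819   1.99430786 123.9       ]
(302.5, 170) [ 33.21722805 -14.74452013  81.9       ]
(341.5, 170) [33.20675812 18.19423937 81.9       ]
(277.5, 190) [  6.04429001 -42.77801102 123.9       ]
(365.5, 190) [  6.02668537  45.67670483 123.9       ]
[0.53326431 0.04181014 0.14056461] -6.531784665314367
slot in tool [ 2.00677862e+00  9.13343269e-01 -4.79942763e-04]
```

{"op": "arm_command", "data": {"steps": [3,1,15,0,3,1,40,0,3,1,65,0,3,1,82,0,3,1,92,0,3,1,98,0,3,1,100,0,3,1,100,0,3,1,100,0]}}

```text
time: 7.23
eef_pos: [0.5353, 0.0457, 0.0417]
orientation: [0.746, 0.666, 0.001, 0.0]
wrist_force: [0.6, 0.4, -1.5]
finger_gap: 0.0537
```

Run:
```python
from h import *
s=sensors.state();M=R.from_quat(s["orientation"]).as_matrix();print(s["eef_pos"],s["finger_gap"],s["wrist_force"],s["qd"].round(3))
S=np.array([.5344,.0437]);print("slot in tool",M.T@np.r_[S-s["eef_pos"][:2],0]*1000)
for n in("scene","side","wrist"):
    c=cam(n,n+"8")
cv2.imwrite("pics/z8.png",np.hstack([cv2.resize(cv2.imread("pics/wrist8.png")[130:310,220:420],(400,360),interpolation=cv2.INTER_CUBIC),cv2.resize(cv2.imread("pics/side8.png")[180:300,270:390],(360,360),interpolation=cv2.INTER_CUBIC)]))
```

```text
[0.53526836 0.04569747 0.0417184 ] 0.05372806444560914 [ 0.62726162  0.42403107 -1.4823646 ] [ 0.003 -0.003 -0.002  0.001 -0.001 -0.001]
slot in tool [-2.08271441e+00 -6.37380903e-01 -1.35931123e-03]
```

View pics/z8.png

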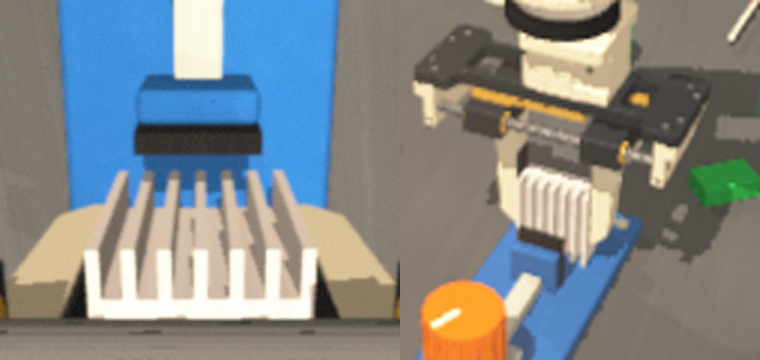

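{"op": "arm_command", "data": {"steps": [-1,0,1,0,-1,0,2,0,-1,0,3,0,-1,0,3.5,0,-1,0,4,0,-1,0,4,0]}}

```text
time: 7.88
eef_pos: [0.5346, 0.0448, 0.0368]
orientation: [0.746, 0.666, -0.0, -0.0]
wrist_force: [-2.2, 0.0, 2.1]
finger_gap: 0.054
```

{"op": "arm_command", "data": {"steps": [0,0,0.3,0,0,0,0.6,0,0,0,0.6,0]}}

```text
time: 8.13
eef_pos: [0.5346, 0.0448, 0.0368]
orientation: [0.746, 0.666, -0.0, -0.0]
wrist_force: [-7.7, -0.4, 10.8]
finger_gap: 0.0536
```

{"op": "arm_command", "data": {"steps": [0,0,0,0,0,0,0,0,0,0,0,0,0,0,0,0,0,0,0,0], "claw": 0.85}}

```text
time: 8.55
eef_pos: [0.5346, 0.0448, 0.036]
orientation: [0.746, 0.666, -0.0, 0.0]
wrist_force: [0.1, -0.3, -0.4]
finger_gap: 0.0784
```

{"op": "arm_command", "data": {"steps": [0,0,-10,0,0,0,-35,0,0,0,-70,0,0,0,-100,0,0,0,-120,0,0,0,-120,0]}}

```text
time: 9.05
eef_pos: [0.5362, 0.0449, 0.1619]
orientation: [0.746, 0.666, 0.003, 0.002]
wrist_force: [-0.4, 0.2, 0.8]
finger_gap: 0.079
```

Run:
```python
from h import *
s=sensors.state();M=R.from_quat(s["orientation"]).as_matrix();print(s["eef_pos"],s["joint_positions"].round(3),s["qd"].round(3))
for n in("scene","side","wrist"):
    c=cam(n,n+"9")
cv2.imwrite("pics/z9.png",np.hstack([cv2.resize(cv2.imread("pics/wrist9.png")[90:310,220:420],(400,440),interpolation=cv2.INTER_CUBIC),cv2.resize(cv2.imread("pics/side9.png")[180:300,270:390],(400,440),interpolation=cv2.INTER_CUBIC)]))
C=np.array([.5511,.1932]);print("cap in tool",M.T@np.r_[C-s["eef_pos"][:2],0]*1000)
```

```text
[0.53622006 0.04486603 0.16185713] [ 0.036 -0.169  1.813  0.     1.491  0.149] [-0.     0.029  0.064 -0.001 -0.061  0.001]
cap in tool [ 1.49065677e+02 -1.94461319e+00  1.43441775e-01]
```

View pics/z9.png

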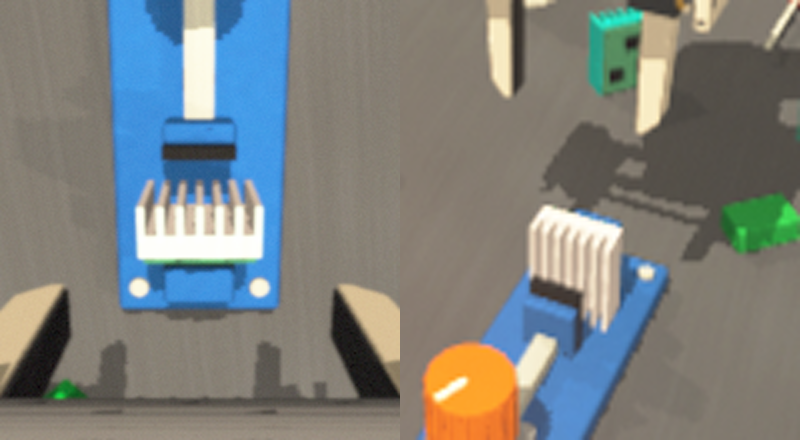

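{"op": "arm_command", "data": {"steps": [20,-1,0,0,45,-1,0,0,65,-2,0,0,70,-2,0,0,70,-2,0,0,70,-2,0,0]}}

```text
time: 9.7
eef_pos: [0.5402, 0.1142, 0.1552]
orientation: [0.746, 0.666, -0.001, -0.0]
wrist_force: [-0.5, 0.4, 0.4]
finger_gap: 0.0791
```

Run:
```python
from h import *
c=cam("wrist","w10");W,k=load("w10")
h=cv2.cvtColor(c["pixels"],cv2.COLOR_BGR2HSV);m=cv2.inRange(h,(5,150,190),(25,255,255))
b=cv2.findContours(m,0,2)[0];b=max(b,key=cv2.contourArea);print(cv2.boundingRect(b));(x,y),r=cv2.minEnclosingCircle(b);print(x,y,r,onz(W,k,(x,y),.088))
s=sensors.state();M=R.from_quat(s["orientation"]).as_matrix();print(s["eef_pos"])
C=np.array([.5511,.1932]);print("cap in tool",M.T@np.r_[C-s["eef_pos"][:2],0]*1000)
```

```text
(31, 0, 156, 68)
108.5 3.5 77.57909393310547 [0.41180829 0.28141598 0.088     ]
[0.54029039 0.11386292 0.15546122]
cap in tool [ 8.00501696e+01  1.78551468e+00 -4.49234278e-02]
```

View pics/w10.png

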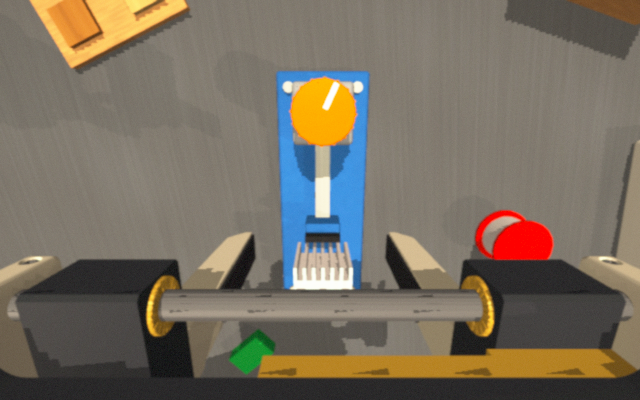

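Run:
```python
from h import *
W,k=load("w10");im=cv2.imread("pics/w10.png")
h=cv2.cvtColor(im,cv2.COLOR_BGR2HSV);m=cv2.inRange(h,(8,180,200),(25,255,255));m[:,:270]=0;m[:,380:]=0;m[170:]=0
b=max(cv2.findContours(m,0,2)[0],key=cv2.contourArea);(x,y),r=cv2.minEnclosingCircle(b);print(x,y,r,onz(W,k,(x,y),.088),onz(W,k,(x+r,y),.088)-onz(W,k,(x-r,y),.088))
```

```text
322.8940734863281 111.9554443359375 34.09729766845703 [0.55131654 0.19322992 0.088     ] [ 0.05116491 -0.00581064  0.        ]
```

{"op": "arm_command", "data": {"steps": [20,0,0,-0.12,45,1,0,-0.24,65,2,0,-0.36,78,2,0,-0.48,80,2,0,-0.6,80,2,0,-0.72,80,2,0,-0.84,80,2,0,-0.96,80,2,0,-1.08,80,2,0,-1.2]}}

```text
time: 10.58
eef_pos: [0.5516, 0.1927, 0.1559]
orientation: [0.237, 0.971, -0.0, -0.0]
wrist_force: [-0.2, 0.2, -0.3]
finger_gap: 0.0791
```

{"op": "arm_command", "data": {"steps": [0,0,0,-0.12,0,0,0,-0.24,0,0,0,-0.36,0,0,0,-0.48,0,0,0,-0.6,0,0,0,-0.72,0,0,0,-0.84,0,0,0,-0.96,0,0,0,-1.08,0,0,0,-1.2]}}

```text
time: 11.42
eef_pos: [0.5516, 0.1927, 0.1559]
orientation: [-0.353, 0.936, -0.0, -0.0]
wrist_force: [-0.3, 0.3, -0.0]
finger_gap: 0.0787
```

{"op": "arm_command", "data": {"steps": [0,0,0,-0.12,0,0,0,-0.2,0,0,0,-0.2,0,0,0,-0.2,0,0,0,-0.2]}}

```text
time: 11.83
eef_pos: [0.5516, 0.1933, 0.156]
orientation: [-0.441, 0.898, -0.0, -0.0]
wrist_force: [0.8, 0.2, -0.9]
finger_gap: 0.0791
```

Run:
```python
from h import *
s=sensors.state();M=R.from_quat(s["orientation"]).as_matrix();print(s["eef_pos"],s["joint_positions"].round(3),s["qd"].round(3),M.round(3))
C=np.array([.5513,.1932]);print("cap in tool",M.T@np.r_[C-s["eef_pos"][:2],0]*1000)
```

```text
[0.55159791 0.19327873 0.15599451] [ 0.293 -0.057  1.72  -0.     1.479 -2.19 ] [ 0.005  0.001 -0.001  0.002  0.001 -0.007] [[-0.612 -0.791 -0.   ]
 [-0.791  0.612 -0.   ]
 [ 0.     0.    -1.   ]]
cap in tool [2.44527634e-01 1.87495242e-01 2.91229541e-05]
```

{"op": "arm_command", "data": {"steps": [0,0,20,0,0,0,45,0,0,0,65,0,0,0,82,0,0,0,95,0,0,0,103,0,0,0,105,0,0,0,105,0]}}

```text
time: 12.5
eef_pos: [0.5516, 0.1938, 0.0511]
orientation: [-0.442, 0.897, 0.0, -0.0]
wrist_force: [-0.4, -0.2, 0.5]
finger_gap: 0.0787
```

{"op": "arm_command", "data": {"steps": [0,0,0,0,0,0,0,0,0,0,0,0,0,0,0,0,0,0,0,0,0,0,0,0,0,0,0,0], "claw": 0.3, "grip_force": 40}}

```text
time: 13.08
eef_pos: [0.5519, 0.1937, 0.0515]
orientation: [-0.442, 0.897, -0.0, 0.0]
wrist_force: [3.5, -2.4, 2.0]
finger_gap: 0.0496
```

Run:
```python
from h import *
s=sensors.state();print(s["eef_pos"],s["wrist_force"],s["wrist_torque"],s["finger_gap"],s["tau"][5])
```

```text
[0.55192187 0.19373369 0.05146895] [ 3.46076878 -2.37865944  1.9916352 ] [-0.28438965 -0.43294737 -0.03110645] 0.04955885321430383 0.02785752236377448
```

{"op": "arm_command", "data": {"steps": [0,0,0,0.08,0,0,0,0.18,0,0,0,0.3,0,0,0,0.42,0,0,0,0.54,0,0,0,0.66,0,0,0,0.78,0,0,0,0.9,0,0,0,1.0,0,0,0,1.1]}}

```text
time: 13.92
eef_pos: [0.5524, 0.1925, 0.0515]
orientation: [0.094, 0.996, -0.001, 0.001]
wrist_force: [7.3, -13.5, 3.0]
finger_gap: 0.0497
```

```bash
cat > t.py <<'E'
from h import *
import sys
s=sensors.state();print(s["time"],s["eef_pos"].round(4),"F",s["wrist_force"].round(1),"T",s["wrist_torque"].round(3),s["finger_gap"],"tau6",s["tau"][5].round(3),"j6",s["joint_positions"][5].round(3))
if len(sys.argv)>1:
    n=sys.argv[1]
    cam("side","side"+n);cam("scene","scene"+n)
    cv2.imwrite("pics/z%s.png"%n,np.hstack([cv2.resize(cv2.imread("pics/scene%s.png"%n)[100:250,310:460],(400,400),interpolation=cv2.INTER_CUBIC),cv2.resize(cv2.imread("pics/side%s.png"%n)[190:340,250:400],(400,400),interpolation=cv2.INTER_CUBIC)]))
E
python3 t.py 11
```

```text
13.9167 [0.5524 0.1925 0.0515] F [  7.3 -13.5   3. ] T [-2.329 -1.107  0.118] 0.049677723545629514 tau6 -2.912 j6 -1.088
```

View pics/z11.png

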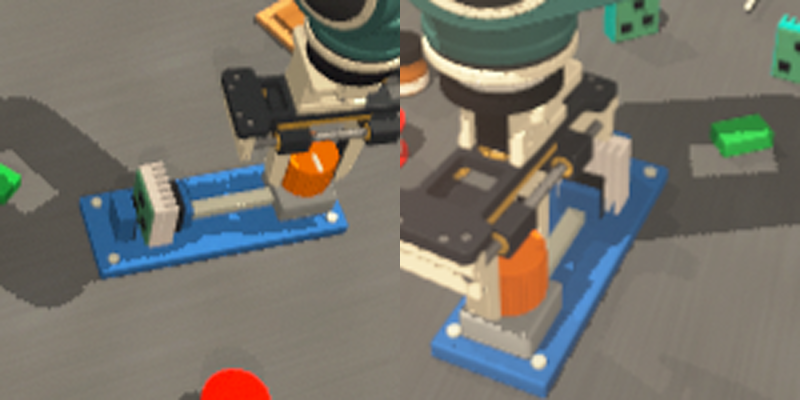

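{"op": "arm_command", "data": {"steps": [0,0,0,0.1,0,0,0,0.2,0,0,0,0.3,0,0,0,0.4,0,0,0,0.5,0,0,0,0.6,0,0,0,0.6]}}

```text
time: 14.6
eef_pos: [0.5521, 0.1919, 0.0515]
orientation: [0.385, 0.923, -0.001, 0.001]
wrist_force: [2.6, -17.1, 6.0]
finger_gap: 0.0498
```

```bash
python3 t.py 12
```

```text
14.6 [0.5521 0.1919 0.0515] F [  2.6 -17.1   6. ] T [-3.184 -0.533 -0.08 ] 0.04983108960445089 tau6 2.732 j6 -0.486
```

View pics/z12.png

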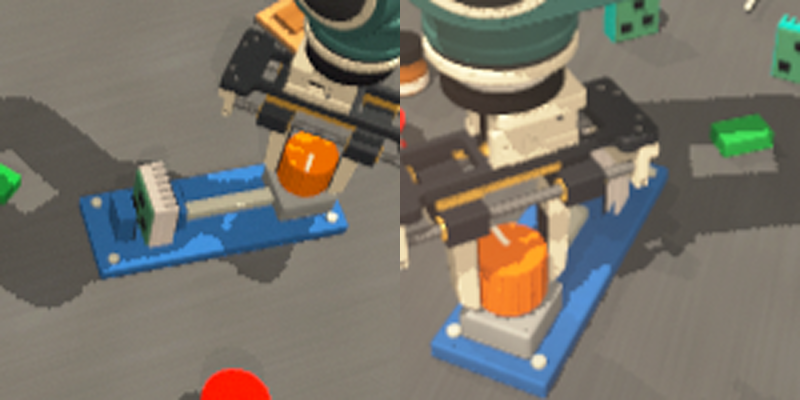

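{"op": "arm_command", "data": {"steps": [-1,-1,0,0.1,-1,-1,0,0.2,-1,-1,0,0.3,-1,-1,0,0.3]}}

```text
time: 15.03
eef_pos: [0.5519, 0.1914, 0.0515]
orientation: [0.519, 0.855, -0.001, 0.001]
wrist_force: [0.1, -10.3, 5.7]
finger_gap: 0.0495
```

```bash
python3 t.py
```

```text
15.0333 [0.5519 0.1914 0.0515] F [  0.1 -10.3   5.7] T [-1.747 -0.173 -0.096] 0.049494734451393296 tau6 2.715 j6 -0.188
```

{"op": "arm_command", "data": {"steps": [0,0,0,0.1,0,0,0,0.2,0,0,0,0.2]}}

```text
time: 15.28
eef_pos: [0.5516, 0.1913, 0.0515]
orientation: [0.602, 0.799, -0.001, 0.001]
wrist_force: [-1.1, -11.3, 6.5]
finger_gap: 0.0496
```

```bash
python3 t.py 13
```

```text
15.2833 [0.5516 0.1913 0.0515] F [ -1.1 -11.3   6.5] T [-1.974  0.228 -0.119] 0.04964592157738793 tau6 2.662 j6 0.012
```

View pics/z13.png

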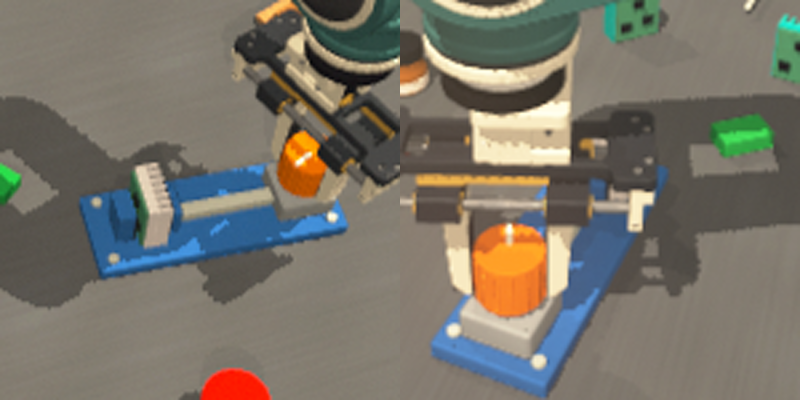

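{"op": "arm_command", "data": {"steps": [0,-0.5,0,0.05,0,-0.5,0,0.1,0,-0.5,0,0.1]}}

```text
time: 15.63
eef_pos: [0.5515, 0.1913, 0.0515]
orientation: [0.639, 0.769, -0.0, 0.001]
wrist_force: [1.2, -9.4, 5.0]
finger_gap: 0.0497
```

```bash
python3 t.py
```

```text
15.6333 [0.5515 0.1913 0.0515] F [ 1.2 -9.4  5. ] T [-1.764 -0.37  -0.136] 0.049706814226280274 tau6 1.262 j6 0.108
```

{"op": "arm_command", "data": {"steps": [0,0,0,0.05,0,0,0,0.1,0,0,0,0.1]}}

```text
time: 15.88
eef_pos: [0.5513, 0.1913, 0.0515]
orientation: [0.677, 0.736, -0.001, 0.001]
wrist_force: [1.3, -9.7, 5.0]
finger_gap: 0.0492
```

```bash
python3 t.py
```

```text
15.8833 [0.5513 0.1913 0.0515] F [ 1.3 -9.7  5. ] T [-1.806 -0.141 -0.052] 0.049232862790770535 tau6 1.291 j6 0.208
```

{"op": "arm_command", "data": {"steps": [0,0,0,0.05,0,0,0,0.1,0,0,0,0.1]}}

```text
time: 16.13
eef_pos: [0.5512, 0.1913, 0.0514]
orientation: [0.713, 0.701, -0.001, 0.001]
wrist_force: [-0.4, -9.9, 6.5]
finger_gap: 0.0491
```

```bash
python3 t.py 14
```

```text
16.1333 [0.5512 0.1913 0.0514] F [-0.4 -9.9  6.5] T [-1.881  0.121 -0.036] 0.04906549144748134 tau6 1.364 j6 0.308
```

{"op": "arm_command", "data": {"steps": [0,0,0,0.05,0,0,0,0.1,0,0,0,0.1]}}

```text
time: 16.48
eef_pos: [0.5511, 0.1913, 0.0515]
orientation: [0.747, 0.665, -0.001, 0.001]
wrist_force: [-1.6, -10.3, 7.3]
finger_gap: 0.0496
```

```bash
python3 t.py 15
```

```text
16.4833 [0.5511 0.1913 0.0515] F [ -1.6 -10.3   7.3] T [-1.883  0.293  0.071] 0.049561665364236424 tau6 1.411 j6 0.408
```

View pics/z15.png

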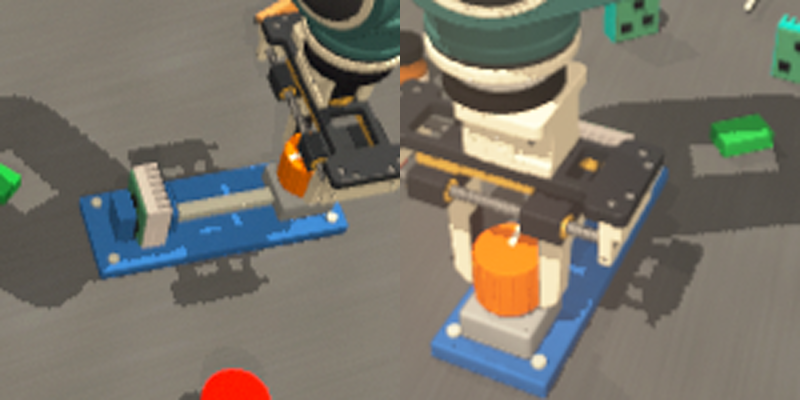

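{"op": "arm_command", "data": {"steps": [0,0,0,0.05,0,0,0,0.1,0,0,0,0.1]}}

```text
time: 16.83
eef_pos: [0.551, 0.1913, 0.0514]
orientation: [0.779, 0.627, -0.001, 0.001]
wrist_force: [-3.3, -10.6, 6.7]
finger_gap: 0.0495
```

```bash
python3 t.py
```

```text
16.8333 [0.551  0.1913 0.0514] F [ -3.3 -10.6   6.7] T [-1.91   0.5    0.056] 0.049515758748818924 tau6 1.461 j6 0.508
```

Torque is rising (noise about 0.05). Continuing in 0.1 rad steps.

{"op": "arm_command", "data": {"steps": [0,0,0,0.05,0,0,0,0.1,0,0,0,0.1]}}

```text
time: 17.08
eef_pos: [0.5509, 0.1913, 0.0515]
orientation: [0.81, 0.587, -0.001, 0.001]
wrist_force: [-4.4, -10.3, 9.0]
finger_gap: 0.0496
```

```bash
python3 t.py
```

```text
17.0833 [0.5509 0.1913 0.0515] F [ -4.4 -10.3   9. ] T [-1.87   0.761  0.105] 0.04957105641014297 tau6 1.507 j6 0.608
```

{"op": "arm_command", "data": {"steps": [0,0,0,0.05,0,0,0,0.1,0,0,0,0.1]}}

```text
time: 17.33
eef_pos: [0.5508, 0.1913, 0.0514]
orientation: [0.838, 0.546, -0.001, 0.001]
wrist_force: [-4.5, -10.4, 8.3]
finger_gap: 0.0496
```

```bash
python3 t.py
```

```text
17.3333 [0.5508 0.1913 0.0514] F [ -4.5 -10.4   8.3] T [-1.824  0.917  0.148] 0.04964923473837016 tau6 1.534 j6 0.708
```

{"op": "arm_command", "data": {"steps": [0,0,0,0.05,0,0,0,0.1,0,0,0,0.1]}}

```text
time: 17.58
eef_pos: [0.5507, 0.1914, 0.0514]
orientation: [0.864, 0.503, -0.001, 0.001]
wrist_force: [-5.8, -9.5, 8.2]
finger_gap: 0.0497
```

```bash
python3 t.py
```

```text
17.5833 [0.5507 0.1914 0.0514] F [-5.8 -9.5  8.2] T [-1.787  1.132  0.122] 0.04969118558266891 tau6 1.545 j6 0.808
```

{"op": "arm_command", "data": {"steps": [0,0,0,0.05,0,0,0,0.1,0,0,0,0.1]}}

```text
time: 17.83
eef_pos: [0.5506, 0.1914, 0.0514]
orientation: [0.888, 0.459, -0.001, 0.0]
wrist_force: [-7.2, -9.2, 9.1]
finger_gap: 0.0495
```

```bash
python3 t.py
```

```text
17.8333 [0.5506 0.1914 0.0514] F [-7.2 -9.2  9.1] T [-1.686  1.307  0.122] 0.049540831277418054 tau6 1.48 j6 0.908
```

{"op": "arm_command", "data": {"steps": [0,0,0,0.05,0,0,0,0.1,0,0,0,0.1]}}

```text
time: 18.08
eef_pos: [0.5504, 0.1915, 0.0514]
orientation: [0.91, 0.414, -0.001, 0.0]
wrist_force: [-7.4, -9.5, 9.9]
finger_gap: 0.0496
```

```bash
python3 t.py 16
```

```text
18.0833 [0.5504 0.1915 0.0514] F [-7.4 -9.5  9.9] T [-1.614  1.468  0.096] 0.04964267433830776 tau6 1.441 j6 1.008
```

View pics/z16.png

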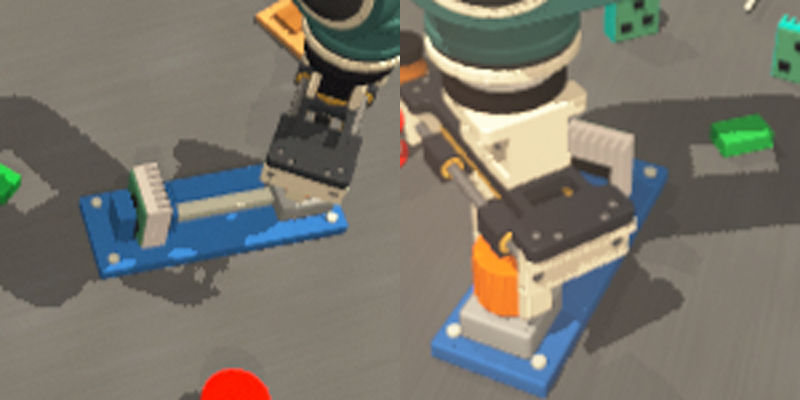

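{"op": "arm_command", "data": {"steps": [0,0,0,0.05,0,0,0,0.1,0,0,0,0.1]}}

```text
time: 18.43
eef_pos: [0.5503, 0.1916, 0.0514]
orientation: [0.93, 0.368, -0.001, 0.0]
wrist_force: [-8.2, -8.4, 10.6]
finger_gap: 0.0493
```

```bash
python3 t.py
```

```text
18.4333 [0.5503 0.1916 0.0514] F [-8.2 -8.4 10.6] T [-1.527  1.617  0.046] 0.049283307613518144 tau6 1.498 j6 1.108
```

{"op": "arm_command", "data": {"steps": [0,0,0,0.05,0,0,0,0.1,0,0,0,0.1]}}

```text
time: 18.68
eef_pos: [0.5503, 0.1917, 0.0514]
orientation: [0.947, 0.321, -0.001, 0.0]
wrist_force: [-9.2, -7.3, 10.8]
finger_gap: 0.0493
```

```bash
python3 t.py
```

```text
18.6833 [0.5503 0.1917 0.0514] F [-9.2 -7.3 10.8] T [-1.346  1.724  0.16 ] 0.04928576302821248 tau6 1.522 j6 1.208
```

```bash
cat > a.py <<'E'
from h import *
L=[]
for i in range(6):
    s=sensors.state();L.append(np.r_[s["wrist_force"],s["wrist_torque"],s["tau"][5]]);vision.camera("side")
L=np.array(L);print(s["time"],"F",L.mean(0)[:3].round(1),"T",L.mean(0)[3:6].round(3),"sd",L.std(0)[5].round(3),"tau6",L.mean(0)[6].round(3),"j6",s["joint_positions"][5].round(3))
E
python3 a.py
```

```text
18.9333 F [-9.5 -7.3 10.7] T [-1.347  1.743  0.137] sd 0.026 tau6 0.543 j6 1.205
```

{"op": "arm_command", "data": {"steps": [0,0,0,0.03,0,0,0,0.06,0,0,0,0.06]}}

```text
time: 19.23
eef_pos: [0.5502, 0.1917, 0.0514]
orientation: [0.956, 0.294, -0.001, 0.0]
wrist_force: [-10.1, -7.2, 10.0]
finger_gap: 0.0496
```

```bash
python3 a.py
```

```text
19.4833 F [-10.1  -6.8  10.9] T [-1.295  1.845  0.157] sd 0.026 tau6 0.388 j6 1.265
```

{"op": "arm_command", "data": {"steps": [0,0,0,0.03,0,0,0,0.06,0,0,0,0.06]}}

```text
time: 19.78
eef_pos: [0.5502, 0.1918, 0.0514]
orientation: [0.964, 0.265, -0.001, 0.0]
wrist_force: [-10.8, -6.7, 11.1]
finger_gap: 0.0497
```

```bash
python3 a.py
```

```text
20.0333 F [-10.3  -6.6  10.9] T [-1.227  1.923  0.152] sd 0.027 tau6 0.388 j6 1.325
```

{"op": "arm_command", "data": {"steps": [0,0,0,0.03,0,0,0,0.06,0,0,0,0.06]}}

```text
time: 20.33
eef_pos: [0.5502, 0.1918, 0.0514]
orientation: [0.972, 0.236, -0.001, 0.0]
wrist_force: [-10.5, -5.4, 10.9]
finger_gap: 0.0496
```

```bash
python3 a.py
```

```text
20.5833 F [-10.6  -5.6  11.2] T [-1.128  1.981  0.06 ] sd 0.024 tau6 0.285 j6 1.385
```

{"op": "arm_command", "data": {"steps": [0,0,0,0.03,0,0,0,0.06,0,0,0,0.06]}}

```text
time: 20.88
eef_pos: [0.5501, 0.1919, 0.0514]
orientation: [0.978, 0.206, -0.001, 0.0]
wrist_force: [-11.5, -5.3, 11.7]
finger_gap: 0.0495
```

```bash
python3 a.py
```

```text
21.1333 F [-11.1  -5.3  11.1] T [-1.008  2.035  0.034] sd 0.027 tau6 0.27 j6 1.445
```

{"op": "arm_command", "data": {"steps": [0,0,0,0.06,0,0,0,0.12,0,0,0,0.12]}}

```text
time: 21.43
eef_pos: [0.5501, 0.1921, 0.0514]
orientation: [0.989, 0.146, -0.001, 0.0]
wrist_force: [-11.9, -4.6, 11.2]
finger_gap: 0.0494
```

```bash
python3 a.py
```

```text
21.6833 F [-11.8  -4.4  11.2] T [-0.809  2.128  0.093] sd 0.044 tau6 0.562 j6 1.565
```

{"op": "arm_command", "data": {"steps": [0,0,0,0,0,0,0,0,0,0,0,0,0,0,0,0,0,0,0,0], "claw": 0.9}}

```text
time: 22.15
eef_pos: [0.551, 0.1923, 0.051]
orientation: [0.989, 0.148, -0.0, -0.0]
wrist_force: [-0.0, -0.0, 0.0]
finger_gap: 0.0782
```

{"op": "arm_command", "data": {"steps": [0,0,-10,0,0,0,-35,0,0,0,-70,0,0,0,-105,0,0,0,-140,0,0,0,-150,0,0,0,-150,0]}}

```text
time: 22.73
eef_pos: [0.5521, 0.1926, 0.2055]
orientation: [0.989, 0.148, 0.003, -0.0]
wrist_force: [-0.4, -0.7, -0.5]
finger_gap: 0.0839
```

{"op": "arm_command", "data": {"steps": [0,0,0,-0.12,0,0,0,-0.24,0,0,0,-0.36,0,0,0,-0.48,0,0,0,-0.6,0,0,0,-0.72,0,0,0,-0.84,0,0,0,-0.96,0,0,0,-1.08,0,0,0,-1.1]}}

```text
time: 23.57
eef_pos: [0.5507, 0.1922, 0.1999]
orientation: [0.764, 0.646, -0.001, -0.0]
wrist_force: [0.6, 0.6, -0.2]
finger_gap: 0.0837
```

```bash
python3 - <<'E'
from h import *
s=sensors.state();M=R.from_quat(s["orientation"]).as_matrix();print(s["eef_pos"],s["wrist_force"],s["joint_positions"].round(3),np.degrees(np.arctan2(M[1,1],M[0,1])))
S=np.array([.5313,-.05]);print("shift",M.T@np.r_[S-s["eef_pos"][:2],0]*1000)
E
python3 t.py 20
```

```text
[0.55068508 0.19217359 0.19988869] [ 0.58527614  0.63028257 -0.19534566] [ 0.292 -0.077  1.668  0.     1.553  0.459] -9.5645452343723
shift [-2.42028110e+02  2.11235850e+01  1.31941791e-01]
23.5667 [0.5507 0.1922 0.1999] F [ 0.6  0.6 -0.2] T [-0.006  0.082  0.025] 0.0836617543739635 tau6 -2.321 j6 0.459
```

View pics/z20.png

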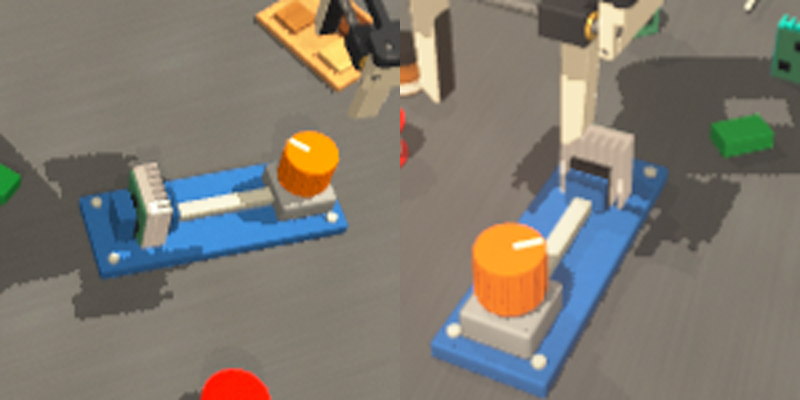

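{"op": "arm_command", "data": {"steps": [-30,3,0,0,-70,6,0,0,-110,9,0,0,-145,13,0,0,-170,15,0,0,-180,16,0,0,-180,16,0,0,-180,16,0,0]}}

```text
time: 24.33
eef_pos: [0.5359, 0.0125, 0.2009]
orientation: [0.766, 0.642, 0.0, -0.0]
wrist_force: [0.5, -0.4, 0.3]
finger_gap: 0.0836
```

Run:
```python
from h import *
c=cam("wrist","w21")
cv2.imwrite("pics/z21.png",cv2.resize(cv2.imread("pics/w21.png")[90:240,240:400],None,fx=4,fy=4,interpolation=cv2.INTER_CUBIC))
```

```text
(no output)
```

View pics/z21.png

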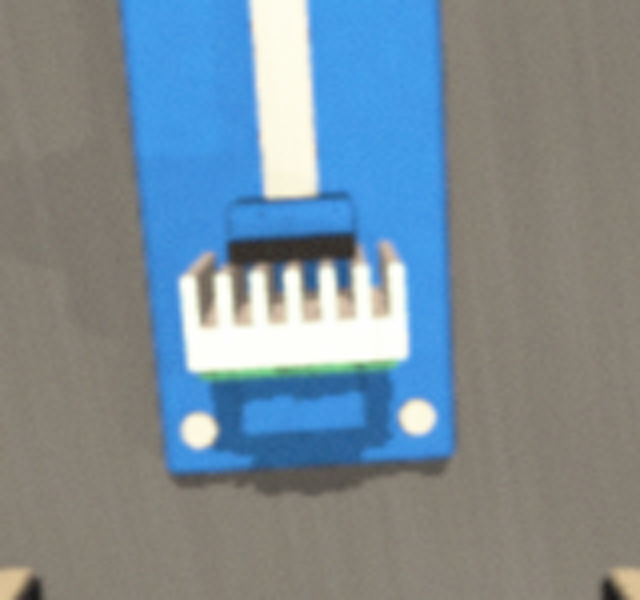

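Run:
```python
from h import *
W,k=load("w21")
u=np.array([.1132,.9936]);v=np.array([-u[1],u[0]]);F=np.array([.5322,.0247])
def f(x,y,z):
    p=onz(W,k,(240+x/4,90+y/4),z)[:2]-F; return (p@u*1000).round(1),(p@v*1000).round(1)
for n,a in dict(backL=(205,379,.076),backR=(402,367,.076),tipL=(190,275,.076),tipR=(397,262,.076),padL=(228,261,.058),padR=(355,255,.058),jawbackL=(243,430,.058),bedL=(168,472,.016),bedR=(455,458,.016)).items(): print(n,f(*a))
```

```text
backL (np.float64(1.3), np.float64(23.2))
backR (np.float64(1.3), np.float64(-26.3))
tipL (np.float64(27.5), np.float64(24.5))
tipR (np.float64(27.5), np.float64(-26.2))
padL (np.float64(28.3), np.float64(16.5))
padR (np.float64(27.8), np.float64(-16.5))
jawbackL (np.float64(-17.1), np.float64(16.3))
bedL (np.float64(-39.8), np.float64(44.1))
bedR (np.float64(-40.8), np.float64(-44.6))
```

Run:
```python
from cell import job
print(job.finish_job())
```

```text
the job is handed in; nothing more can be done
None
```

I stood the aluminium module on the vise bed, set down with about 11 N of contact and let go. I then turned the orange cap clockwise about 3.75 rad, released it, moved the arm clear and handed the job in at about 24 s.

**Placement checks:** The last wrist picture puts the module's back within about 1.3 mm of the fixed jaw's face. It is roughly 1 mm off the middle of the jaws and square to them, with the pad at 28 mm, so it is pressed against the module. I did not measure the clamping force.

**Click checks:** The torque read at pauses rose by about 0.28 N m after the jaw met the module. It then fell by about 0.10 N m, rose again, and fell by about 0.12 N m roughly 0.5 rad after the first peak. That fits two clicks, with a cap slip of about 0.9 rad.

**Uncertainty:** The first fall was only about 0.10 N m against noise of about 0.03 to 0.05 N m, so it is less certain than the second. If it was only noise, there was one click and the slip is about 0.4 rad. Both readings lie within the allowed range.

**Other things:** Nothing in the pictures showed the bystanders or the turquoise look-alikes moving, but I did not re-measure their positions at the end.

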